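# Hang the nested measuring cups on one hook by feel

## Task

Hang the three square steel measuring cups that are draining on the mat on the stand's one hook by their ears, mouths towards the upright: the smallest first, then the medium one over it, then the largest over both. Slide each one gently along the hook by feel until it is fully home (the smallest flat against the upright, each next ear snug against the ear behind it) and let go of it there before you fetch the next. Do not shove against the hook or its upright, and leave the other things on the counter where they are.

Things in the scene. Friction and masses are not known exactly. Their poses are not given: they have to be found in the camera images.
- cup_small: Smallest measuring cup: plain stainless steel box 46 x 46 mm across, 30 mm deep, walls 2 mm, about 70 g, standing on edge on the mat, hanging ear up. Origin: middle of the underside it stands on, halfway along its depth. x points out through the open mouth (mouth plane at x = +15 mm), y across, z up. Take it from above across its 46 mm width, a finger on each side wall.
- cup_small_eye (a point): Centre of the hole in the small cup's ear, in the mouth plane: x +15 mm, z +71 mm from the cup's origin (48 mm above the cup's middle). The ear is a plate 24 mm wide and 2 mm thick, its outer face in the mouth plane, rising from the cup's top wall to 13 mm above this point; the hole is round, 13 mm wide. Axes as the cup's.
- cup_medium: Medium measuring cup: plain stainless steel box 57 x 57 mm across, 36 mm deep, walls 2 mm, about 100 g, standing on edge on the mat, hanging ear up. Origin: middle of the underside it stands on, halfway along its depth. x points out through the open mouth (mouth plane at x = +18 mm), y across, z up. Take it from above across its 57 mm width, a finger on each side wall.
- cup_medium_eye (a point): Centre of the hole in the medium cup's ear, in the mouth plane: x +18 mm, z +76.5 mm from the cup's origin (48 mm above the cup's middle). The ear is a plate 24 mm wide and 2 mm thick, its outer face in the mouth plane, rising from the cup's top wall to 13 mm above this point; the hole is round, 13 mm wide. Axes as the cup's.
- cup_large: Largest measuring cup: plain stainless steel box 68 x 68 mm across, 50 mm deep, walls 2 mm, about 140 g, standing on edge on the mat, hanging ear up. Origin: middle of the underside it stands on, halfway along its depth. x points out through the open mouth (mouth plane at x = +25 mm), y across, z up. Take it from above across its 68 mm width, a finger on each side wall.
- cup_large_eye (a point): Centre of the hole in the large cup's ear, in the mouth plane: x +25 mm, z +82 mm from the cup's origin (48 mm above the cup's middle). The ear is a plate 24 mm wide and 2 mm thick, its outer face in the mouth plane, rising from the cup's top wall to 13 mm above this point; the hole is round, 13 mm wide. Axes as the cup's.
- drain_mat: Grey rubber draining mat fixed on the counter, 150 x 360 mm, 8 mm thick; the three cups stand on it, in any order. Origin: centre of its underside.
- hook: Fixed rigid steel hook, round rod 7 mm thick, in a rigid flat upright (34 mm wide, 215 mm tall) on a base plate (110 x 85 mm, 8 mm thick). Origin: on the counter straight below the hook's bend; x runs along the hook from tip to upright, z up. The hook is screwed in more or less deep each time: the upright's face, square to x, lies anywhere from x = 34 to 58 mm and must be felt for.
- hook_bend (a point): The rod's axis at its bend, z = 185 mm above the hook's origin. From here the rod runs level along +x to the upright; the other way it rises 30 degrees to the tip. A hung cup has its hole centre 3 mm below the axis and stays where it is slid to; left short of home, it leans.
- hook_tip (a point): End of the rod's axis (the round end reaches 3.5 mm further): x = -13.9 mm, z = 193 mm from the hook's origin. Home for the cups: the small mouth plane lies on the upright's face, the medium one on the front of the small ear, 2 mm further out, the large one on the front of the medium ear. Hung, they nest concentrically with 3.5 mm play all round.
- riser: Clear acrylic display block, 80 x 80 mm, 45 mm tall, a bystander. Origin: centre of its underside.
- chocolate_tray: Thin tray 110 x 220 mm with ten square chocolates, 20 mm tall, a bystander. Origin: centre of its underside.
- palette_knife: Palette knife 240 mm long lying flat, a bystander. Origin: middle of its underside; x along it towards the blade.
- nib_jar: Closed jar 64 mm wide and 100 mm tall, a bystander. Origin: centre of its underside.
Not all that is in view belongs to the job. What is shaped like the cup_small but black or green is not meant.

How it is judged:
By the outcome, as a careful person would: the job done as asked, in the order asked, and still so for the second after the job is handed in, with the robot touching nothing.
It also fails if it takes over 72 s, if anything falls off the work surface, if the arm or the gripper's body presses on something with over 40 N, if the wrist force passes 120 N, or if a joint passes its speed limit or range.

## Robot

A 7-joint arm with a two-finger parallel gripper is mounted at the origin on the work surface. World frame = base frame: x ahead of the robot, y to its left, z up, the work surface at z = 0. Lengths are in m, angles in rad, forces in N, time in s.
With the tool pointing down it reaches from about 0.4 to 0.85 m from the base axis. Payload 10.4 kg.
Tool frame: the origin (TCP) lies at the very end of the fingers, on their centre line; the grasp point (between the pads) lies 19 mm behind it; z points along the fingers, y is the line along which they close (so a half turn about z gives the same grasp; the last joint's range is limited). The gripper opens to 87 mm and grips with 3 to 60 N. Pads are 19 mm wide; open, the fingers measure 117 mm over their backs; the gripper's body (75 mm by 190 mm) begins 51 mm behind the grasp point.
Start: joints at [1.137, 0.332, -0.065, 1.46, 0.022, 1.35, -0.088], TCP at [0.25, -0.573, 0.223] pointing down, gripper open.
Joint ranges: [-2.6, 2.6], [-0.5, 2.12], [-1.47, 1.34], [0.16, 2.42], [-1.27, 4.41], [0.06, 2.06], [-2.6, 2.6]. Speed limits (rad/s): [2.22, 2.22, 2.79, 2.79, 3.14, 3.14, 3.14].

## Interface

Orientations are given as a unit quaternion [x, y, z, w].
In Python, from bench import * gives the robot as it stands.
- The arm moves only by the tool step_arm, never from a script. Its arguments are lists of equal length, an entry for each row: "delta_pos": the shift along the world's x, y, z in units of 25 mm (1.0 is 25 mm), a list of three; "turn": the turn about the world's z in units of 0.12 rad (1.0 is 0.12 rad). In form: {"delta_pos": [[tx, ty, tz], ...], "turn": [turn, ...]}. A call has 1 to 12 rows; each row shifts and turns the commanded pose from where the row before left it; what a row does not reach is not made up. A row lasts 1/10 s, in which the tool goes at most 50 mm and 8.59 degrees, less where a joint would pass 70% of its speed; a pose out of reach is approached as far as the arm can. A call with a number of a shift or a turn outside -1 to 1 is refused whole. A call with a gripper value outside its range is refused whole. "grip" is the closure, from 0 (fully open) to 1 (shut), set as the call begins (left out, the last holds). The fingers move at their own pace and stop on an object; "newtons" is the grip in N (left out, the last holds). Time passes only in rows, so rows that do not move let the fingers close. It gives the time, the measured TCP pose, the force, the opening and the grip force at its end, in the units of the state.
- read_state(): the state, without advancing time (a new reading comes with each control period).
- camera(name): name is "side" or "top"; returns a dict with "image" (480x640x3 uint8, red, green, blue), "z_map" (480x640 float32, m along the optical axis (not along the pixel's ray), 0 where there is no reading), "mtx" (3x3 intrinsics, pixels), "dist" ([k1, k2, p1, p2, k3] as OpenCV has them; the pictures are not rectified), "view" (4x4, takes a point from world to camera coordinates). Camera axes: x right, y up, looking along -z (the intrinsics and any distortion apply to the point x, -y, -z); pixel columns grow to the right and rows downward; lengths in m; the calibration is good to about 2 mm. A picture is of the moment at which its call begins.
- close_job(): hands the job in; it is judged then, once.
The state is a dict: "time": time; "joint_positions": joint angles; "joint_vel": joint speeds; "joint_torque": joint torques, N m; "ee_pos": TCP position; "eef_rot": TCP orientation; "ft_force": force on the tool from outside, world axes, zero at the start; "torque": the same for the moment, N m; "width": finger opening in m; "grip_force": force on a finger pad.
Only numpy, scipy, OpenCV 4.12 (cv2) and the standard library are available. Lean on these libraries where they do the work, as an engineer would, in place of code of your own. Each camera call takes 0.05 s, during which the arm holds its last target. There are 200 camera calls.

## Working session

There is one attempt and no reset: what is moved stays moved. The work goes in short steps, Python scripts to look and compute and a tool call to move; the robot and the scene stay as the last step left them, time stands still between calls to the robot, and variables do not carry over. Pictures are saved under pics/ and viewed, at most 10 in all, crops included, and the job is handed in when it is done.

Besides the shell and the picture viewer there is one more tool, called after "Call:" in YAML: its name, and indented under it one key for each argument. step_arm: Moves the arm, as the interface text tells. Shifts and turns lie within -1 to 1; 1 stands for 25 mm of shift or 0.12 rad of turn. Its arguments: {"type":"object","properties":{"delta_pos":{"type":"array"},"turn":{"type":"array"},"grip":{"type":"number"},"newtons":{"type":"number"}},"required":["delta_pos","turn"]}

```bash
mkdir -p pics; ls
python3 - <<'E'
from bench import *
import cv2,numpy as np
s=read_state();print(s['time'],s['ee_pos'],s['eef_rot'],s['width'])
for n in('top','side'):
    c=camera(n);cv2.imwrite(f'pics/{n}0.png',c['image'][:,:,::-1]);np.savez(f'{n}0.npz',**c);print(c['mtx'],c['dist'],c['view'])
E
```

```text
pics
0.0 [ 0.24944669 -0.57265316  0.22175764] [ 9.78980901e-01  2.03950754e-01 -1.57688296e-04 -6.78680040e-04] 0.08693169486920964
[[555.06505829   0.         321.1920448 ]
 [  0.         555.06505829 248.86424166]
 [  0.           0.           1.        ]] [-0.14560848  0.          0.          0.          0.        ] [[ 0.01070596 -0.9999257  -0.00582951 -0.0255948 ]
 [ 0.98980125  0.00976901  0.14211987 -0.54957426]
 [-0.14205237 -0.00729159  0.98983229 -1.50339932]
 [ 0.          0.          0.          1.        ]]
[[509.53617113   0.         314.4956773 ]
 [  0.         509.53617113 234.81046247]
 [  0.           0.           1.        ]] [0.02889805 0.         0.         0.         0.        ] [[ 0.9604282  -0.27802166 -0.0167817  -0.52682632]
 [ 0.21084085  0.68633705  0.69605142 -0.20465096]
 [-0.18199947 -0.67204569  0.71779579 -1.42905588]
 [ 0.          0.          0.          1.        ]]
```

View pics/top0.png

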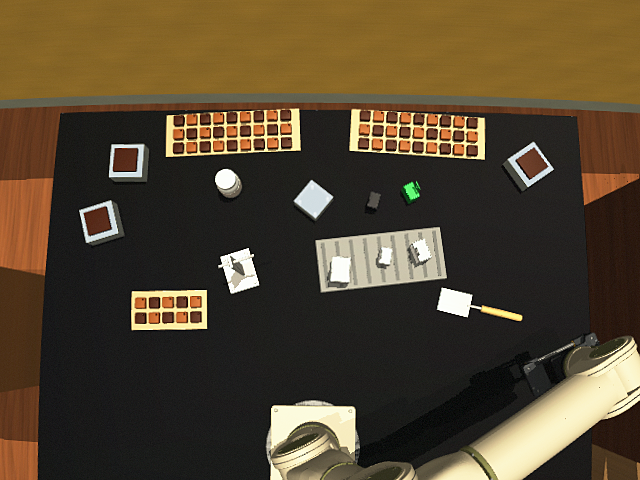

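View pics/side0.png

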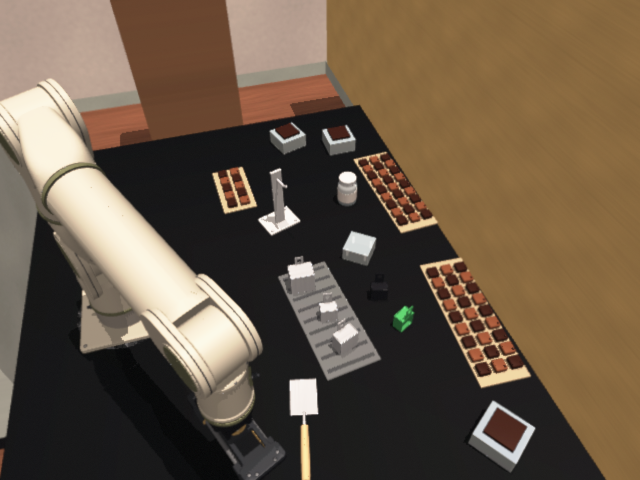

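Top view: the mat holds three steel cups, large at (340,271), small at (385,257) and medium at (421,251). The lookalikes are black at (373,201) and green at (412,190), both off the mat. The stand is at (240,268). Next I'll take close crops and point clouds.

```bash
cat > h.py <<'E'
import numpy as np,cv2
def cloud(c):
    z=c['z_map'];v,u=np.nonzero(z>0)
    return u,v,topts(c,u,v,z[v,u])
def topts(c,u,v,d):
    p=cv2.undistortPoints(np.stack([u,v],-1).astype(np.float64).reshape(-1,1,2),c['mtx'],c['dist']).reshape(-1,2)
    P=np.c_[p[:,0]*d,-p[:,1]*d,-d]
    V=c['view'];return (P-V[:3,3])@V[:3,:3]
def ray(c,u,v,zw):
    "pixel -> world point at height zw"
    a,b=topts(c,np.array([u,u]),np.array([v,v]),np.array([.1,1.]));t=(zw-a[2])/(b[2]-a[2]);return a+t*(b-a)
def proj(c,P):
    V=c['view'];q=np.atleast_2d(P)@V[:3,:3].T+V[:3,3];q=q*[1,-1,-1]
    return cv2.projectPoints(q.reshape(-1,1,3),np.zeros(3),np.zeros(3),c['mtx'],c['dist'])[0].reshape(-1,2)
E
python3 - <<'E'
from h import *
T=np.load('top0.npz');S=np.load('side0.npz')
a=cv2.resize(T['image'][225:300,215:455],None,fx=3.3,fy=3.3,interpolation=cv2.INTER_CUBIC)
cv2.imwrite('pics/c1.png',a[:,:,::-1])
s1=cv2.resize(S['image'][250:380,270:390],None,fx=4.5,fy=4.5,interpolation=cv2.INTER_CUBIC)
s2=cv2.resize(S['image'][160:240,250:305],None,fx=4.5,fy=4.5,interpolation=cv2.INTER_CUBIC)
k=np.zeros((585,800,3),np.uint8);k[:,:540]=s1;k[:360,545:545+s2.shape[1]]=s2
cv2.imwrite('pics/c2.png',k[:,:,::-1])
for n,C in(('top',T),('side',S)):
    u,v,P=cloud(C)
    for nm,b,zs in(('large',(.44,.54,-.13,-.02),(.07,.12)),):
        pass
    m=(P[:,2]>.04)&(P[:,2]<.25)&(P[:,0]>.4)&(P[:,0]<.65)&(P[:,1]>-.35)&(P[:,1]<.35)
    lab=np.zeros((480,640),np.uint8);lab[v[m],u[m]]=1
    k,L,st,ce=cv2.connectedComponentsWithStats(lab)
    l=L[v,u]
    for i in range(1,k):
        q=P[(l==i)]
        if len(q)<15: continue
        print(n,i,len(q),q.min(0).round(3),q.max(0).round(3),ce[i].round())
        for lo in np.arange(.04,.22,.01):
            w=q[(q[:,2]>=lo)&(q[:,2]<lo+.01)]
            if len(w)>2: print('   z%.2f'%lo,len(w),w.min(0)[:2].round(3),w.max(0)[:2].round(3),w.mean(0)[:2].round(3))
E
```

```text
top 1 28 [ 0.639 -0.01   0.042] [0.65  0.009 0.055] [315. 215.]
   z0.04 24 [ 0.639 -0.01 ] [0.65  0.009] [ 0.645 -0.001]
   z0.05 4 [ 0.642 -0.007] [0.649 0.009] [0.646 0.002]
top 2 282 [ 0.515 -0.32   0.043] [ 0.58  -0.268  0.103] [422. 250.]
   z0.04 3 [ 0.515 -0.319] [ 0.526 -0.289] [ 0.52  -0.304]
   z0.05 9 [ 0.517 -0.315] [ 0.574 -0.268] [ 0.539 -0.296]
   z0.06 212 [ 0.515 -0.32 ] [ 0.58  -0.269] [ 0.547 -0.297]
   z0.07 38 [ 0.525 -0.32 ] [ 0.573 -0.271] [ 0.551 -0.292]
   z0.08 9 [ 0.532 -0.283] [ 0.548 -0.274] [ 0.541 -0.279]
   z0.09 8 [ 0.53  -0.283] [ 0.551 -0.274] [ 0.542 -0.279]
   z0.10 3 [ 0.532 -0.282] [ 0.546 -0.277] [ 0.539 -0.279]
top 3 188 [ 0.508 -0.215  0.04 ] [ 0.557 -0.181  0.097] [386. 255.]
   z0.04 9 [ 0.509 -0.213] [ 0.544 -0.183] [ 0.517 -0.196]
   z0.05 150 [ 0.508 -0.215] [ 0.557 -0.182] [ 0.532 -0.2  ]
   z0.06 16 [ 0.512 -0.209] [ 0.554 -0.181] [ 0.531 -0.195]
   z0.07 3 [ 0.526 -0.185] [ 0.543 -0.182] [ 0.533 -0.183]
   z0.09 8 [ 0.525 -0.186] [ 0.546 -0.183] [ 0.536 -0.184]
top 4 249 [0.476 0.149 0.041] [0.513 0.238 0.221] [235. 263.]
   z0.04 5 
[... 3231 characters left out ...]
[ 0.549 -0.18 ] [ 0.533 -0.183]
   z0.07 17 [ 0.521 -0.185] [ 0.542 -0.179] [ 0.532 -0.182]
   z0.08 15 [ 0.521 -0.185] [ 0.542 -0.178] [ 0.531 -0.182]
   z0.09 10 [ 0.521 -0.186] [ 0.542 -0.18 ] [ 0.531 -0.182]
side 6 461 [ 0.511 -0.322  0.04 ] [ 0.578 -0.268  0.103] [344. 334.]
   z0.04 52 [ 0.512 -0.321] [ 0.575 -0.29 ] [ 0.541 -0.308]
   z0.05 55 [ 0.511 -0.32 ] [ 0.578 -0.288] [ 0.537 -0.308]
   z0.06 300 [ 0.512 -0.322] [ 0.578 -0.268] [ 0.544 -0.296]
   z0.07 24 [ 0.517 -0.297] [ 0.555 -0.273] [ 0.537 -0.282]
   z0.08 13 [ 0.527 -0.284] [ 0.548 -0.274] [ 0.536 -0.28 ]
   z0.09 13 [ 0.53  -0.286] [ 0.547 -0.275] [ 0.538 -0.279]
   z0.10 4 [ 0.534 -0.284] [ 0.544 -0.276] [ 0.538 -0.281]
```

View pics/c1.png

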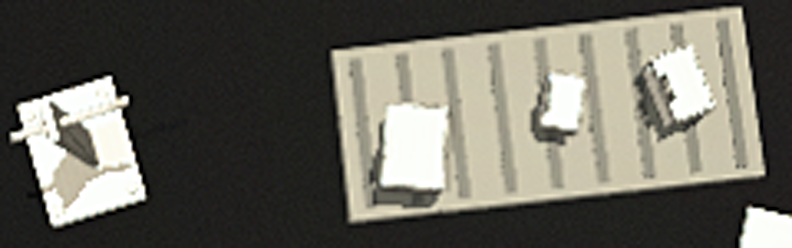

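View pics/c2.png

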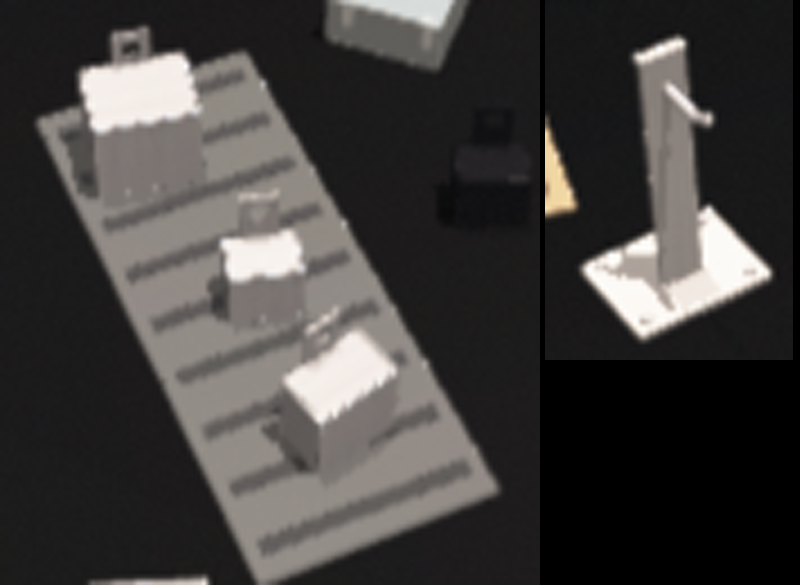

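The crops confirm three plain steel cups on the mat with their ears on the +y (left) side, and the hook's tip pointing to -y. Next I fit precise poses from both cameras.

```bash
cat > fit.py <<'E'
from h import *
from scipy.optimize import minimize
DIM={'small':(46,30),'medium':(57,36),'large':(68,50)}
def rendp(c,P3,K=4):
    m=np.zeros((480*K,640*K),np.uint8);q=(proj(c,P3)+.5)*K-.5
    cv2.fillPoly(m,[cv2.convexHull(np.round(q*16).astype(np.int32))],255,shift=4)
    return cv2.resize(m,(640,480),interpolation=cv2.INTER_AREA)/255.
def topface(x,y,a,w,d,z):
    R=np.array([[np.cos(a),-np.sin(a)],[np.sin(a),np.cos(a)]])
    b=np.array([[d,w],[d,-w],[-d,-w],[-d,w]])/2000
    return np.c_[b@R.T+[x,y],np.full(4,z)]
def fitcup(C,nm,x0,z0=.008):
    w,d=DIM[nm]
    def f(p,C=C):
        e=0
        for c in C:
            r=rendp(c,topface(*p,w,d,z0+w/1000));q=proj(c,[p[0],p[1],z0+w/1000])[0].astype(int)
            s=np.s_[q[1]-30:q[1]+30,q[0]-30:q[0]+30]
            g=np.clip((c['image'][s].min(-1).astype(float)-180)/50,0,1)
            e+=((r[s]-g)**2).sum()
        return e
    out=[]
    for CC in(C,C[:1],C[1:]):
        s=minimize(lambda p:f(p,CC),x0,method='Nelder-Mead',options=dict(initial_simplex=np.array(x0)+np.vstack([np.zeros(3),np.diag([.004,.004,.15])])))
        out.append((s.x.round(4),round(s.fun,1)))
    return out
def rodpts(x,y,a,xu=.034):
    h=np.array([np.cos(a),np.sin(a),0]);o=np.array([x,y,.185])
    return np.array([o-.0139*h+[0,0,.008],o,o+xu*h])
E
python3 - <<'E'
from fit import *
T=np.load('top0.npz');S=np.load('side0.npz')
for nm,x0 in(('small',(.532,-.199,1.7)),('medium',(.546,-.296,1.2)),('large',(.49,-.073,1.6))):
    for o in fitcup((T,S),nm,x0): print(nm,o)
# hook: rod pixels by depth (tip side)
pix=[]
for c in(T,S):
    u,v,P=cloud(c);m=(P[:,2]>.172)&(P[:,2]<.205)&(P[:,1]<.19)&(P[:,1]>.1)&(P[:,0]>.45)&(P[:,0]<.55)
    pix.append(np.c_[u,v][m].astype(float));print(m.sum(),P[m].min(0),P[m].max(0))
def res(p,k):
    q=proj((T,S)[k],rodpts(*p));d=[]
    for a,b in zip(q[:-1],q[1:]):
        t=np.clip((pix[k]-a)@(b-a)/((b-a)@(b-a)),0,1);d.append(np.linalg.norm(pix[k]-a-t[:,None]*(b-a),axis=1))
    return np.min(d,0)
f=lambda p:sum((res(p,k)**2).mean() for k in(0,1))
s=minimize(f,(.496,.164,1.85),method='Nelder-Mead',options=dict(xatol=1e-5));print('hook',s.x,s.fun,proj(T,rodpts(*s.x)).round(1).tolist(),proj(S,rodpts(*s.x)).round(1).tolist())
for c in(T,S):
    u,v,P=cloud(c);m=(P[:,2]>.208)&(P[:,2]<.225)&(P[:,1]>.19)&(P[:,1]<.24)&(P[:,0]>.45)&(P[:,0]<.55)
    print('upright top',cv2.minAreaRect((P[m,:2]*1000).astype(np.float32)))
E
```

```text
small (array([ 0.5314, -0.1954,  1.4021]), np.float64(207.6))
small (array([ 0.533 , -0.1971,  1.4252]), np.float64(32.5))
small (array([ 0.5305, -0.1951,  1.3976]), np.float64(172.8))
medium (array([ 0.5467, -0.296 ,  1.9413]), np.float64(203.6))
medium (array([ 0.5473, -0.297 ,  1.9568]), np.float64(41.3))
medium (array([ 0.5425, -0.3006,  1.5761]), np.float64(186.2))
large (array([ 0.4897, -0.072 ,  1.5286]), np.float64(63.0))
large (array([ 0.4911, -0.0723,  1.5036]), np.float64(28.1))
large (array([ 0.4887, -0.071 ,  1.5117]), np.float64(29.9))
48 [0.49527406 0.1491939  0.18280421] [0.51326011 0.18964689 0.19879227]
23 [0.49331324 0.14819747 0.18252896] [0.51009879 0.18927534 0.19617424]
hook [0.50682194 0.16373011 1.91507335] 1.0814448633246836 [[252.5, 254.6], [247.7, 256.8], [234.9, 261.2]] [[286.8, 186.4], [284.3, 186.1], [278.0, 180.1]]
upright top ((493.8634338378906, 204.76939392089844), (34.44435501098633, 8.343242645263672), 18.18519401550293)
upright top ((489.3939208984375, 204.41847229003906), (33.14414596557617, 14.606264114379883), 12.713134765625)
```

```bash
sed -i 's/e+=((r\[s\]-g)\*\*2).sum()/u=np.mgrid[s][::-1].transpose(1,2,0)-proj(c,[*x0[:2],z0+w\/1000])[0]; e+=(((r[s]-g)**2)*(np.hypot(u[...,0],u[...,1])<w*.36)).sum()/' fit.py
python3 - <<'E'
from fit import *
T=np.load('top0.npz');S=np.load('side0.npz')
for nm,x0 in(('small',(.532,-.197,1.42)),('medium',(.546,-.296,1.95))):
    for o in fitcup((T,S),nm,x0): print(nm,o)
for n,c in(('T',T),('S',S)):
    u,v,P=cloud(c);I=c['image'].min(-1)[v,u]
    b=(P[:,1]>.1)&(P[:,1]<.3)&(P[:,0]>.4)&(P[:,0]<.6)
    m=b&(P[:,2]>-.005)&(P[:,2]<.02)&(I>110);r=cv2.minAreaRect((P[m,:2]*1000).astype(np.float32));print(n,'plate',r)
    m=b&(P[:,2]>.175)&(P[:,2]<.205)&((P[:,1]<.185)|(P[:,1]>.217))&(I>0)
    q=P[m]; print(m.sum(), (q[:,1]>.21).sum()); k=np.polyfit(q[:,1],q[:,0],1); print('line dx/dy',k,'yaw',np.pi/2+np.arctan(-k[0]),'x at y=.164',np.polyval(k,.164))
    for y0 in np.arange(.145,.24,.008):
        w=q[abs(q[:,1]-y0)<.004]
        if len(w):print('  ',w.mean(0).round(4),len(w))
E
```

```text
small (array([ 0.5313, -0.1967,  1.4204]), np.float64(47.4))
small (array([ 0.5317, -0.1965,  1.404 ]), np.float64(23.1))
small (array([ 0.5297, -0.1959,  1.4571]), np.float64(20.8))
medium (array([ 0.5465, -0.2952,  1.9536]), np.float64(79.3))
medium (array([ 0.5472, -0.2956,  1.9539]), np.float64(38.5))
medium (array([ 0.5456, -0.2951,  1.9571]), np.float64(35.5))
T plate ((488.6653747558594, 218.63601684570312), (111.42294311523438, 99.87028503417969), 17.48922348022461)
67 23
line dx/dy [-0.32512058  0.55939246] yaw 1.885137279446422 x at y=.164 0.5060726844227815
   [0.5099 0.1523 0.1939] 10
   [0.507  0.1612 0.1913] 11
   [0.5041 0.1699 0.1891] 9
   [0.5015 0.1774 0.1889] 9
   [0.5002 0.1836 0.1882] 5
   [0.4874 0.219  0.1863] 5
   [0.4867 0.2245 0.1889] 9
   [0.4838 0.2322 0.1892] 7
S plate ((489.5155029296875, 214.47378540039062), (119.27460479736328, 95.00245666503906), 14.189763069152832)
19 0
line dx/dy [-0.30929646  0.55465365] yaw 1.8707600136422808 x at y=.164 0.5039290294960092
   [0.5085 0.1482 0.1936] 1
   [0.5075 0.154  0.1942] 6
   [0.5036 0.1596 0.1893] 2
   [0.502  0.1698 0.1876] 5
   [0.5002 0.1768 0.1888] 4
   [0.4986 0.1834 0.1867] 1
```

Call:
step_arm:
  delta_pos:
    - [0.66, 0.885, 0]
    - [0.66, 0.885, 0]
    - [0.66, 0.885, 0]
    - [0.66, 0.885, 0]
    - [0.66, 0.885, 0]
    - [0.66, 0.885, 0]
    - [0.66, 0.885, 0]
    - [0.66, 0.885, 0]
    - [0.66, 0.885, 0]
    - [0.66, 0.885, 0]
    - [0.66, 0.885, 0]
    - [0.66, 0.885, 0]
  turn: [0.7, 0.7, 0.7, 0.7, 0.7, 0.7, 0.7, 0.7, 0.7, 0.7, 0.7, 0.7]
  grip: 0

```text
time: 1.3
ee_pos: [0.4484, -0.3062, 0.2224]
eef_rot: [0.757, 0.653, -0.0, -0.0]
ft_force: [0.6, 0.2, 0.1]
width: 0.087
grip_force: 0.0
```

Call:
step_arm:
  delta_pos:
    - [0.66, 0.88, 0]
    - [0.66, 0.88, 0]
    - [0.66, 0.88, 0]
    - [0.66, 0.88, 0]
    - [0.66, 0.88, 0]
    - [0, 0, -1]
    - [0, 0, -1]
    - [0, 0, -1]
    - [0, 0, -1]
    - [0, 0, -0.5]
    - [0, 0, 0]
  turn: [0, 0, 0, 0, 0, 0, 0, 0, 0, 0, 0]

```text
time: 2.4
ee_pos: [0.5293, -0.1968, 0.1085]
eef_rot: [0.758, 0.652, -0.001, -0.001]
ft_force: [-0.3, 1.0, 0.3]
width: 0.0872
grip_force: 0.0
```

Run:
```python
from bench import *
from fit import *
s=read_state();print(s['time'],s['ee_pos'],s['eef_rot'])
t=dict(camera('top'));sd=dict(camera('side'));k=np.zeros((480,800,3),np.uint8)
k[:,:400]=cv2.resize(t['image'][200:320,330:430],None,fx=4,fy=4)[:480];k[:,400:]=cv2.resize(sd['image'][250:370,280:380],None,fx=4,fy=4)
cv2.imwrite('pics/g1.png',k[:,:,::-1])
```

```text
2.4 [ 0.52932757 -0.19675567  0.10847676] [ 7.58323967e-01  6.51876075e-01 -5.79617220e-04 -1.41669468e-03]
```

View pics/g1.png

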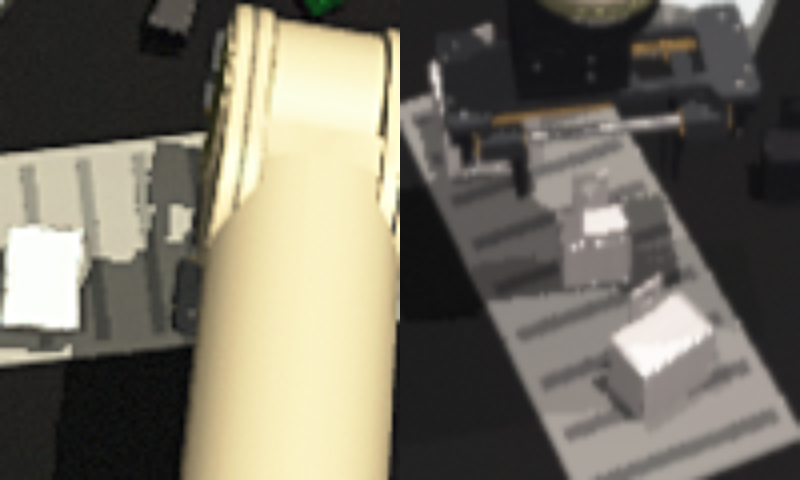

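The side crop shows the open fingers above the small cup at (595,235), one on each side, with the ear pointing away. I'll go down and grip.

Call:
step_arm:
  delta_pos:
    - [0.05, 0, -0.8]
    - [0, 0, -0.8]
    - [0, 0, -0.6]
    - [0, 0, -0.34]
    - [0, 0, 0]
  turn: [0, 0, 0, 0, 0]

```text
time: 3.0
ee_pos: [0.5311, -0.1974, 0.0461]
eef_rot: [0.759, 0.651, -0.0, -0.0]
ft_force: [-0.2, 0.0, 0.5]
width: 0.0869
grip_force: 0.0
```

Call:
step_arm:
  delta_pos:
    - [0, 0, 0]
    - [0, 0, 0]
    - [0, 0, 0]
    - [0, 0, 0]
    - [0, 0, 0]
    - [0, 0, 0]
    - [0, 0, 0]
  turn: [0, 0, 0, 0, 0, 0, 0]
  grip: 1
  newtons: 15

```text
time: 3.7
ee_pos: [0.5313, -0.1975, 0.0466]
eef_rot: [0.759, 0.651, 0.0, 0.0]
ft_force: [-1.0, 0.3, 0.0]
width: 0.0457
grip_force: 15.0
```

Call:
step_arm:
  delta_pos:
    - [0, 0, 0.4]
    - [0, 0, 0.8]
    - [0, 0, 1]
    - [0, 0, 1]
    - [0, 0, 1]
    - [0, 0.4, 0.7]
    - [0, 0.8, 0.35]
    - [0, 0.8, 0]
    - [0, 0.8, 0]
    - [0, 0.8, 0]
    - [0, 0.8, 0]
    - [0, 0.8, 0]
  turn: [0, 0, 0, 0, 0, 0.3, 0.5, 0.5, 0.5, 0.5, 0.5, 0.5]

```text
time: 4.9
ee_pos: [0.531, -0.0655, 0.1773]
eef_rot: [0.614, 0.79, -0.0, -0.0]
ft_force: [0.5, -0.1, 0.0]
width: 0.0457
grip_force: 15.0
```

Call:
step_arm:
  delta_pos:
    - [-0.02, 0.8, 0]
    - [-0.03, 0.8, 0]
    - [-0.03, 0.8, 0]
    - [-0.03, 0.8, 0]
    - [-0.03, 0.8, 0]
    - [-0.03, 0.8, 0]
    - [-0.03, 0.8, 0]
    - [-0.03, 0.8, 0]
    - [-0.03, 0.6, 0]
    - [0, 0, 0]
    - [0, 0, 0]
  turn: [0.5, 0.05, 0, 0, 0, 0, 0, 0, 0, 0, 0]

```text
time: 6.0
ee_pos: [0.5247, 0.1075, 0.1777]
eef_rot: [0.589, 0.808, -0.0, 0.0]
ft_force: [-0.5, 0.2, -0.7]
width: 0.046
grip_force: 15.0
```

```bash
cat > look.py <<'E'
import sys
from bench import *
from fit import *
n=sys.argv[1]
s=read_state();print(s['time'],s['ee_pos'],2*np.arctan2(s['eef_rot'][1],s['eef_rot'][0]),s['ft_force'],s['width'])
t=dict(camera('top'));sd=dict(camera('side'));np.savez(n+'t.npz',**t);np.savez(n+'s.npz',**sd)
k=np.zeros((480,800,3),np.uint8)
k[:,:400]=cv2.resize(t['image'][220:300,215:281],(400,480),interpolation=cv2.INTER_CUBIC);k[:,400:]=cv2.resize(sd['image'][160:240,250:316],(400,480),interpolation=cv2.INTER_CUBIC)
cv2.imwrite(f'pics/{n}.png',k[:,:,::-1])
E
python3 look.py a1
```

```text
6.0 [0.52473902 0.10748896 0.17768036] 1.882528168580298 [-0.48867018  0.18644606 -0.66876617] 0.045955606407851304
```

View pics/a1.png

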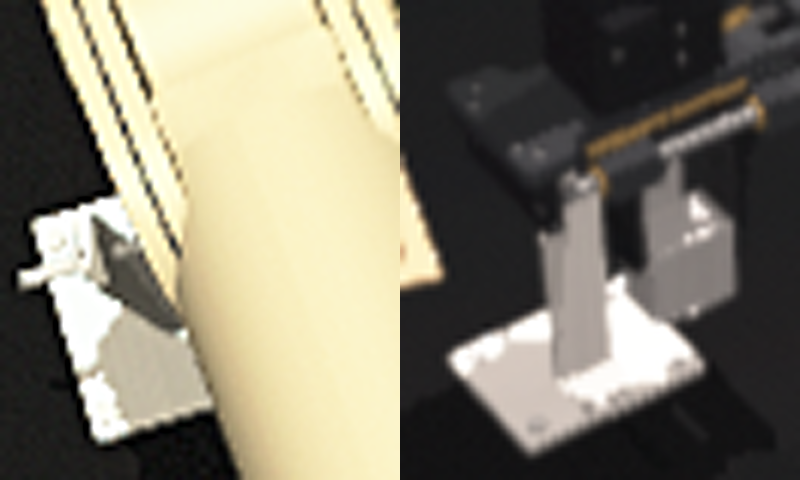

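The side view shows the cup held upright at (690,250), but the gripper hides the tip at about (600,170). To find the camera-to-robot offset, I'll compare the held cup's depth points with the kinematics.

```bash
cat > held.py <<'E'
import sys
from fit import *
def held(f,tcp,yaw,midoff,w,d,ys=1):
    c=np.load(f);u,v,P=cloud(c);h=np.array([np.cos(yaw),np.sin(yaw),0]);n=np.array([-h[1],h[0],0])
    q=P-np.array([tcp[0],tcp[1],tcp[2]-midoff]);L=np.c_[q@h,q@n,q[:,2]]*1000
    m=(abs(L[:,0]+d/2)<5)&(abs(L[:,1])<w/2+8)&(L[:,2]<w/2+3)&(L[:,2]>-w/2-8)
    lab=np.zeros((480,640));lab[v[m],u[m]]=1
    # rows: lateral extents per z band (cell size ~2.5mm)
    A=L[m];print(len(A),'x',np.median(A[:,0]).round(1),'(expect',-d/2,') zmin,max',np.percentile(A[:,2],[1,99]).round(1))
    e=[]
    for z in np.arange(-w/2+5,w/2-10,5):
        r=A[abs(A[:,2]-z)<2.5]
        if len(r)>5:e.append((r[:,1].min(),r[:,1].max()))
    e=np.array(e);print('lat',e.mean(0).round(1),'centre',e.mean().round(2));
E
python3 - <<'E'
from held import *
held('a1s.npz',[.52474,.10749,.17768],1.8825,.0156,46,30)
T=np.load('top0.npz');S=np.load('side0.npz')
# compare same biases: rod laterally, per camera, w.r.t. yaw 1.8825 line through bend(.505,.165)
h=np.array([np.cos(1.8825),np.sin(1.8825)]);n=np.array([-h[1],h[0]])
for c in(T,S):
    u,v,P=cloud(c);m=(P[:,2]>.175)&(P[:,2]<.205)&(P[:,1]<.188)&(P[:,1]>.1)&(P[:,0]>.47)&(P[:,0]<.54)
    L=(P[m,:2]-[.505,.165]);a=L@h*1000;b=L@n*1000
    for lo in(-20,-10,0,10):
        s=(a>=lo)&(a<lo+10)
        if s.any():print(lo,s.sum(),'lat',b[s].min().round(1),b[s].max().round(1),b[s].mean().round(1),'z',P[m,2][s].max().round(4),P[m,2][s].mean().round(4),'amin',a[s].min().round(1))
    m=(P[:,2]>.06)&(P[:,2]<.17)&(P[:,1]>.18)&(P[:,1]<.23)&(P[:,0]>.45)&(P[:,0]<.54)
    L=(P[m,:2]-[.505,.165]);a=L@h*1000;b=L@n*1000;print('upright face hx',np.percentile(a,[2,25,50,98]).round(1),'lat',np.percentile(b,[1,99]).round(1))
E
```

```text
170 x -13.9 (expect -15.0 ) zmin,max [-22.5  25.5]
lat [-21.   21.3] centre 0.13
-20 9 lat -4.7 1.8 -1.1 z 0.1988 0.1938 amin -17.1
-10 11 lat -2.9 2.4 -0.7 z 0.1964 0.1917 amin -9.3
0 12 lat -4.8 2.1 -0.7 z 0.1943 0.1896 amin 0.3
10 10 lat -3.4 2.4 -0.5 z 0.1912 0.1878 amin 11.4
upright face hx [36.2 36.9 37.2 42.8] lat [-16.1  16.6]
-20 5 lat -1.4 2.0 0.9 z 0.1962 0.1936 amin -17.1
-10 4 lat 0.6 3.6 2.3 z 0.1956 0.1923 amin -9.8
0 6 lat -1.5 3.8 1.1 z 0.1913 0.188 amin 3.5
10 4 lat -0.8 3.4 1.2 z 0.1888 0.188 amin 11.8
upright face hx [34.2 38.  39.9 44.7] lat [-16.9  18.2]
```

Call:
step_arm:
  delta_pos:
    - [-0.076, -0.025, 0]
    - [-0.086, 0.266, -0.162]
    - [-0.086, 0.266, -0.162]
    - [-0.086, 0.266, -0.162]
    - [-0.037, 0.114, -0.069]
    - [-0.037, 0.114, -0.069]
    - [-0.037, 0.114, -0.069]
    - [0, 0, 0]
  turn: [0, 0, 0, 0, 0, 0, 0, 0]

```text
time: 6.9
ee_pos: [0.5135, 0.1358, 0.1603]
eef_rot: [0.589, 0.808, -0.0, -0.0]
ft_force: [-0.1, -0.4, -0.9]
width: 0.046
grip_force: 15.0
```

Call:
step_arm:
  delta_pos:
    - [-0.037, 0.114, -0.071]
    - [-0.037, 0.114, -0.071]
    - [-0.037, 0.114, -0.071]
    - [-0.037, 0.114, -0.071]
    - [-0.037, 0.114, -0.071]
    - [0, 0, 0]
  turn: [0, 0, 0, 0, 0, 0]

```text
time: 7.5
ee_pos: [0.5088, 0.1501, 0.1514]
eef_rot: [0.589, 0.808, -0.0, -0.0]
ft_force: [0.0, -0.2, -0.7]
width: 0.0452
grip_force: 15.0
```

Call:
step_arm:
  delta_pos:
    - [-0.037, 0.114, 0]
    - [-0.037, 0.114, 0]
    - [-0.037, 0.114, 0]
    - [-0.037, 0.114, 0]
    - [-0.037, 0.114, 0]
    - [-0.037, 0.114, 0]
    - [-0.037, 0.114, 0]
    - [-0.037, 0.114, 0]
    - [-0.037, 0.114, 0]
    - [-0.037, 0.114, 0]
    - [0, 0, 0]
  turn: [0, 0, 0, 0, 0, 0, 0, 0, 0, 0, 0]

```text
time: 8.6
ee_pos: [0.4997, 0.1787, 0.1516]
eef_rot: [0.589, 0.808, 0.0, -0.0]
ft_force: [0.7, 0.5, -0.6]
width: 0.0454
grip_force: 15.0
```

Call:
step_arm:
  delta_pos:
    - [-0.012, 0.038, 0]
    - [-0.012, 0.038, 0]
    - [-0.012, 0.038, 0]
    - [-0.012, 0.038, 0]
    - [-0.012, 0.038, 0]
    - [0, 0, 0]
  turn: [0, 0, 0, 0, 0, 0]

```text
time: 9.2
ee_pos: [0.4983, 0.183, 0.1516]
eef_rot: [0.589, 0.808, 0.0, -0.0]
ft_force: [-0.4, -0.1, 0.1]
width: 0.046
grip_force: 15.0
```

Call:
step_arm:
  delta_pos:
    - [-0.012, 0.038, 0]
    - [-0.012, 0.038, 0]
    - [0, 0, 0]
  turn: [0, 0, 0]

```text
time: 9.5
ee_pos: [0.4977, 0.1849, 0.1516]
eef_rot: [0.589, 0.808, 0.0, -0.0]
ft_force: [-0.6, 0.1, 0.1]
width: 0.0459
grip_force: 15.0
```

Call:
step_arm:
  delta_pos:
    - [-0.012, 0.038, 0]
    - [0, 0, 0]
  turn: [0, 0]

```text
time: 9.7
ee_pos: [0.4974, 0.1858, 0.1516]
eef_rot: [0.589, 0.808, 0.0, 0.0]
ft_force: [0.2, 0.7, -2.6]
width: 0.0457
grip_force: 15.0
```

Call:
step_arm:
  delta_pos:
    - [-0.012, 0.038, 0]
    - [0, 0, 0]
  turn: [0, 0]

```text
time: 9.9
ee_pos: [0.4972, 0.1866, 0.1516]
eef_rot: [0.589, 0.808, -0.0, 0.0]
ft_force: [0.5, -0.9, -1.5]
width: 0.0458
grip_force: 15.0
```

Call:
step_arm:
  delta_pos:
    - [-0.012, 0.038, 0]
    - [0, 0, 0]
  turn: [0, 0]

```text
time: 10.1
ee_pos: [0.4972, 0.1867, 0.1516]
eef_rot: [0.59, 0.808, -0.0, 0.001]
ft_force: [1.8, -4.3, 0.2]
width: 0.0457
grip_force: 15.0
```

Contact felt: 4.3 N against the upright at hx≈39, which matches the camera estimate of 37–39. Next I lower the cup onto the rod and release.

Call:
step_arm:
  delta_pos:
    - [0, 0, -0.035]
    - [0, 0, -0.03]
    - [0, 0, 0]
  turn: [0, 0, 0]

```text
time: 10.4
ee_pos: [0.4974, 0.1867, 0.1502]
eef_rot: [0.59, 0.808, -0.0, 0.001]
ft_force: [1.4, -5.6, 1.8]
width: 0.0456
grip_force: 15.0
```

Call:
step_arm:
  delta_pos:
    - [0, 0, 0]
    - [0, 0, 0]
    - [0, 0, 0]
    - [0, 0, 0]
  turn: [0, 0, 0, 0]
  grip: 0.3

```text
time: 10.8
ee_pos: [0.4967, 0.188, 0.15]
eef_rot: [0.589, 0.808, 0.0, -0.0]
ft_force: [0.7, 0.2, 0.7]
width: 0.0602
grip_force: 0.0
```

Call:
step_arm:
  delta_pos:
    - [0, 0, 0.3]
    - [0, 0, 0.6]
    - [0, 0, 1]
    - [0, 0, 1]
    - [0, 0, 1]
    - [0, -0.5, 0.6]
    - [0, -1, 0]
    - [0, -1, 0]
    - [0, -1, 0]
    - [0, -1, 0]
    - [0, -1, 0]
  turn: [0, 0, 0, 0, 0, 0, 0, 0, 0, 0, 0]

```text
time: 11.9
ee_pos: [0.4969, 0.0494, 0.264]
eef_rot: [0.589, 0.808, 0.001, 0.001]
ft_force: [0.9, 0.0, -0.7]
width: 0.0608
grip_force: 0.0
```

```bash
python3 look.py b1
```

```text
11.9 [0.49691899 0.04941629 0.26403393] 1.8812557230788083 [ 8.50648976e-01  4.89215873e-04 -6.94855151e-01] 0.0608363586379561
```

View pics/b1.png

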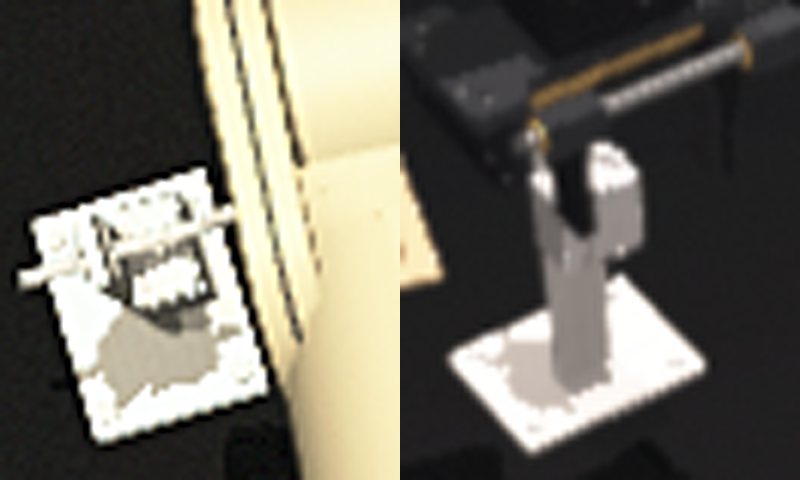

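Small cup is hanging on the rod at top view (170,275) and side view (615,200). I'll check its home position and lean numerically once the arm has cleared, while moving to the medium cup.

```bash
cat > hung.py <<'E'
from fit import *
def hung(n,zmin=.09,zmax=.155,wid=24,bend=(.5042,.1648)):
  h=np.array([np.cos(1.8825),np.sin(1.8825)]);nn=np.array([-h[1],h[0]])
  for k in'ts':
    c=np.load(n+k+'.npz');u,v,P=cloud(c);q=P[:,:2]-bend;a=q@h*1000;b=q@nn*1000;z=P[:,2]*1000
    m=(abs(b)<wid+6)&(a>-60)&(a<45)&(z>60)&(z<200)
    for lo in range(80,180,8):
        s=m&(z>=lo)&(z<lo+8)
        if s.sum()>3:print(k,lo,s.sum(),'a',np.percentile(a[s],[2,25,50,75,98]).round(1),'lat',b[s].min().round(1),b[s].max().round(1))
E
python3 -c "
from hung import *
hung('b1')"
```

```text
t 112 9 a [ 6.6  6.8  7.4 21.9 32.7] lat -22.8 20.8
t 120 10 a [ 6.7  7.2 19.9 32.2 43.6] lat -18.7 20.7
t 128 7 a [ 6.5  6.8  8.8 22.6 35.1] lat -6.1 21.1
t 136 15 a [ 6.3  6.8  7.1 17.3 37.9] lat -21.9 21.0
t 144 14 a [ 6.7  7.7 20.5 26.  40.5] lat -27.2 20.9
t 152 141 a [ 7.5 13.9 21.2 29.1 36.2] lat -25.4 21.2
t 160 37 a [ 6.4 16.9 25.6 33.2 40.9] lat -24.2 19.4
t 168 6 a [34.5 35.2 35.5 37.3 43.2] lat -15.2 14.6
t 176 9 a [15.2 24.2 35.3 36.  37.2] lat -11.4 14.7
s 88 5 a [34.2 35.8 38.7 40.  42.5] lat 11.8 17.2
s 112 36 a [ 6.4  8.9 11.  13.1 34.2] lat -22.6 23.5
s 120 35 a [ 8.3  9.6 10.9 14.8 38. ] lat -22.8 22.7
s 128 31 a [ 5.7  9.4 11.4 13.3 34.1] lat -23.5 24.4
s 136 27 a [ 5.7  9.1 12.4 23.  36.9] lat -23.8 23.4
s 144 24 a [ 3.6  7.3 10.  13.4 31.6] lat -24.4 23.2
s 152 51 a [ 6.9 12.8 19.2 30.2 42.7] lat -22.2 23.6
s 160 11 a [ 4.4  7.3 19.9 32.6 39.5] lat -20.3 17.0
```

Call:
step_arm:
  delta_pos:
    - [0.14, -0.985, -0.2]
    - [0.14, -0.985, -0.3]
    - [0.14, -0.985, -0.3]
    - [0.14, -0.985, -0.3]
    - [0.14, -0.985, -0.3]
    - [0.14, -0.985, -0.3]
    - [0.14, -0.985, -0.3]
    - [0.14, -0.985, -0.3]
    - [0.14, -0.985, -0.3]
    - [0.14, -0.985, -0.3]
    - [0.14, -0.985, -0.3]
    - [0.14, -0.985, -0.3]
  turn: [0.06, 0.05, 0.05, 0.05, 0.05, 0.05, 0.05, 0.05, 0.05, 0.05, 0.05, 0.05]
  grip: 0

```text
time: 13.2
ee_pos: [0.5397, -0.2456, 0.176]
eef_rot: [0.559, 0.829, 0.0, 0.001]
ft_force: [0.2, -0.1, 0.9]
width: 0.0869
grip_force: 0.0
```

Call:
step_arm:
  delta_pos:
    - [0.14, -0.985, -0.26]
    - [0.14, -0.985, 0]
    - [0, 0, -0.2]
    - [0, 0, -0.8]
    - [0, 0, -0.8]
    - [0, 0, 0]
  turn: [0, 0, 0, 0, 0, 0]

```text
time: 13.8
ee_pos: [0.5451, -0.2928, 0.1216]
eef_rot: [0.559, 0.829, 0.0, -0.002]
ft_force: [-0.6, 0.0, -0.1]
width: 0.0869
grip_force: 0.0
```

Call:
step_arm:
  delta_pos:
    - [0.04, -0.1, -0.8]
    - [0, 0, -0.8]
    - [0, 0, -0.8]
    - [0, 0, -0.42]
    - [0, 0, 0]
    - [0, 0, 0]
  turn: [0, 0, 0, 0, 0, 0]

```text
time: 14.4
ee_pos: [0.5476, -0.2971, 0.0543]
eef_rot: [0.559, 0.829, 0.0, 0.001]
ft_force: [0.8, -0.2, 0.7]
width: 0.0874
grip_force: 0.0
```

Call:
step_arm:
  delta_pos:
    - [0, 0, 0]
    - [0, 0, 0]
    - [0, 0, 0]
    - [0, 0, 0]
    - [0, 0, 0]
    - [0, 0, 0]
  turn: [0, 0, 0, 0, 0, 0]
  grip: 1
  newtons: 15

```text
time: 15.0
ee_pos: [0.5468, -0.2973, 0.0532]
eef_rot: [0.56, 0.829, -0.0, 0.0]
ft_force: [-0.5, 0.1, 2.1]
width: 0.057
grip_force: 15.0
```

Call:
step_arm:
  delta_pos:
    - [0, 0, 0.4]
    - [0, 0, 0.8]
    - [0, 0, 1]
    - [0, 0, 1]
    - [0, 0.3, 1]
    - [0, 0.6, 0.6]
    - [-0.05, 0.8, 0.26]
    - [-0.07, 0.8, 0]
    - [-0.07, 0.8, 0]
    - [-0.07, 0.8, 0]
    - [-0.07, 0.8, 0]
    - [-0.07, 0.8, 0]
  turn: [0, 0, 0, 0, 0, 0, -0.1, -0.1, -0.1, -0.1, -0.1, -0.1]

```text
time: 16.2
ee_pos: [0.5364, -0.1526, 0.1794]
eef_rot: [0.589, 0.808, -0.0, -0.0]
ft_force: [0.3, -0.5, -1.2]
width: 0.0568
grip_force: 15.0
```

Call:
step_arm:
  delta_pos:
    - [-0.04, 0.8, 0]
    - [-0.04, 0.8, 0]
    - [-0.04, 0.8, 0]
    - [-0.04, 0.8, 0]
    - [-0.04, 0.8, 0]
    - [-0.04, 0.8, 0]
    - [-0.04, 0.8, 0]
    - [-0.04, 0.8, 0]
    - [-0.04, 0.8, 0]
    - [-0.04, 0.8, 0]
    - [-0.04, 0.8, 0]
    - [-0.04, 0.8, 0]
  turn: [0, 0, 0, 0, 0, 0, 0, 0, 0, 0, 0, 0]

```text
time: 17.4
ee_pos: [0.524, 0.087, 0.1795]
eef_rot: [0.589, 0.808, -0.0, -0.0]
ft_force: [0.5, -0.1, -0.9]
width: 0.057
grip_force: 15.0
```

Call:
step_arm:
  delta_pos:
    - [-0.04, 0.5, 0]
    - [0, 0.2, 0]
    - [0, 0, 0]
    - [0, 0, 0]
  turn: [0, 0, 0, 0]

```text
time: 17.8
ee_pos: [0.5239, 0.1019, 0.1794]
eef_rot: [0.589, 0.808, -0.0, 0.0]
ft_force: [0.1, 0.5, -0.8]
width: 0.057
grip_force: 15.0
```

```bash
python3 look.py a2
python3 - <<'E'
from held import *
from bench import read_state
s=read_state();p=np.array(s['ee_pos']);y=2*np.arctan2(s['eef_rot'][1],s['eef_rot'][0])
held('a2s.npz',p,y,.0167,57,36)
h=np.array([np.cos(1.8825),np.sin(1.8825)]);n=np.array([-h[1],h[0]]);q=p[:2]-[.5042,.1648];print('a,lat',q@h*1000,q@n*1000)
E
```

```text
17.8 [0.52392639 0.10192305 0.17939369] 1.8810209566519778 [ 0.05012091  0.45623449 -0.83035918] 0.05697361212855144
177 x -14.7 (expect -18.0 ) zmin,max [-26.3  31.1]
lat [-24.9  27.6] centre 1.36
a,lat -66.04439506600428 0.4796376272390396
```

Call:
step_arm:
  delta_pos:
    - [0.02, 0.006, 0]
    - [-0.086, 0.266, -0.16]
    - [-0.086, 0.266, -0.16]
    - [-0.086, 0.266, -0.16]
    - [-0.037, 0.114, -0.069]
    - [-0.037, 0.114, -0.069]
    - [-0.037, 0.114, -0.069]
    - [0, 0, 0]
  turn: [0, 0, 0, 0, 0, 0, 0, 0]

```text
time: 18.7
ee_pos: [0.515, 0.1319, 0.1621]
eef_rot: [0.589, 0.808, -0.0, -0.0]
ft_force: [-0.2, 0.3, -1.2]
width: 0.0568
grip_force: 15.0
```

Call:
step_arm:
  delta_pos:
    - [-0.037, 0.114, -0.071]
    - [-0.037, 0.114, -0.071]
    - [-0.037, 0.114, -0.071]
    - [0, 0, 0]
  turn: [0, 0, 0, 0]

```text
time: 19.1
ee_pos: [0.512, 0.1406, 0.1568]
eef_rot: [0.589, 0.808, -0.0, -0.0]
ft_force: [1.2, -0.6, -0.7]
width: 0.0567
grip_force: 15.0
```

Call:
step_arm:
  delta_pos:
    - [-0.037, 0.114, -0.068]
    - [-0.037, 0.114, -0.068]
    - [-0.037, 0.114, -0.068]
    - [0, 0, 0]
  turn: [0, 0, 0, 0]

```text
time: 19.5
ee_pos: [0.5093, 0.1492, 0.1517]
eef_rot: [0.589, 0.808, -0.0, -0.0]
ft_force: [-0.2, 0.1, -1.2]
width: 0.057
grip_force: 15.0
```

Call:
step_arm:
  delta_pos:
    - [-0.025, 0.076, 0]
    - [-0.025, 0.076, 0]
    - [-0.025, 0.076, 0]
    - [-0.025, 0.076, 0]
    - [0, 0, 0]
  turn: [0, 0, 0, 0, 0]

```text
time: 20.0
ee_pos: [0.507, 0.1566, 0.1519]
eef_rot: [0.589, 0.808, 0.0, -0.0]
ft_force: [0.6, 0.4, -0.2]
width: 0.0572
grip_force: 15.0
```

Call:
step_arm:
  delta_pos:
    - [-0.037, 0.114, 0]
    - [-0.037, 0.114, 0]
    - [-0.037, 0.114, 0]
    - [-0.037, 0.114, 0]
    - [-0.037, 0.114, 0]
    - [-0.037, 0.114, 0]
    - [0, 0, 0]
  turn: [0, 0, 0, 0, 0, 0, 0]

```text
time: 20.7
ee_pos: [0.5013, 0.1739, 0.1519]
eef_rot: [0.589, 0.808, 0.0, -0.0]
ft_force: [0.1, 0.2, -1.1]
width: 0.0567
grip_force: 15.0
```

Call:
step_arm:
  delta_pos:
    - [-0.012, 0.038, 0]
    - [-0.012, 0.038, 0]
    - [-0.012, 0.038, 0]
    - [-0.012, 0.038, 0]
    - [0, 0, 0]
  turn: [0, 0, 0, 0, 0]

```text
time: 21.2
ee_pos: [0.5003, 0.1773, 0.1519]
eef_rot: [0.589, 0.808, 0.0, 0.0]
ft_force: [-0.1, 0.6, -0.8]
width: 0.0569
grip_force: 15.0
```

Call:
step_arm:
  delta_pos:
    - [-0.012, 0.038, 0]
    - [-0.012, 0.038, 0]
    - [0, 0, 0]
  turn: [0, 0, 0]

```text
time: 21.5
ee_pos: [0.4996, 0.1792, 0.1519]
eef_rot: [0.589, 0.808, 0.0, -0.0]
ft_force: [-0.2, 0.0, -1.6]
width: 0.0565
grip_force: 15.0
```

Call:
step_arm:
  delta_pos:
    - [-0.012, 0.038, 0]
    - [0, 0, 0]
  turn: [0, 0]

```text
time: 21.7
ee_pos: [0.4995, 0.1797, 0.1519]
eef_rot: [0.589, 0.808, -0.0, 0.0]
ft_force: [-0.1, -0.9, -1.9]
width: 0.0567
grip_force: 15.0
```

Call:
step_arm:
  delta_pos:
    - [-0.012, 0.038, 0]
    - [0, 0, 0]
  turn: [0, 0]

```text
time: 21.9
ee_pos: [0.4995, 0.1797, 0.1518]
eef_rot: [0.589, 0.808, -0.0, 0.001]
ft_force: [0.9, -4.9, -1.1]
width: 0.0566
grip_force: 15.0
```

Call:
step_arm:
  delta_pos:
    - [0, 0, -0.03]
    - [0, 0, -0.025]
    - [0, 0, 0]
  turn: [0, 0, 0]

```text
time: 22.2
ee_pos: [0.4997, 0.1799, 0.1507]
eef_rot: [0.589, 0.808, -0.0, 0.001]
ft_force: [0.8, -5.6, 0.8]
width: 0.0566
grip_force: 15.0
```

Call:
step_arm:
  delta_pos:
    - [0, 0, 0]
    - [0, 0, 0]
    - [0, 0, 0]
    - [0, 0, 0]
  turn: [0, 0, 0, 0]
  grip: 0.18

```text
time: 22.6
ee_pos: [0.499, 0.1813, 0.1506]
eef_rot: [0.589, 0.808, 0.0, -0.0]
ft_force: [-0.4, 0.3, -0.2]
width: 0.0706
grip_force: 0.0
```

Call:
step_arm:
  delta_pos:
    - [0, 0, 0.3]
    - [0, 0, 0.6]
    - [0, 0, 1]
    - [0, 0, 1]
    - [0, 0, 1]
    - [0, -0.5, 0.6]
    - [0, -1, 0]
    - [0, -1, 0]
    - [0, -1, 0]
    - [0, -1, 0]
    - [0, -1, 0]
  turn: [0, 0, 0, 0, 0, 0, 0, 0, 0, 0, 0]

```text
time: 23.7
ee_pos: [0.4992, 0.0426, 0.2646]
eef_rot: [0.589, 0.808, 0.001, 0.001]
ft_force: [0.3, 0.2, 0.4]
width: 0.0713
grip_force: 0.0
```

```bash
python3 look.py b2;python3 -c "
from hung import *
hung('b2',wid=29)"
```

```text
23.7 [0.49922113 0.04264731 0.26457355] 1.8823137715594385 [0.32608866 0.20050607 0.38580243] 0.07132325910257872
t 104 9 a [ 0.5  3.  11.3 19.5 28.7] lat -10.1 25.9
t 112 6 a [ 0.1  0.2  0.3 11.3 22.9] lat -25.2 25.8
t 120 11 a [-0.4  3.3 25.3 34.7 43.4] lat -5.0 26.5
t 128 9 a [-0.4  0.   8.  18.8 28.7] lat -28.9 26.5
t 136 10 a [-0.8 -0.5  6.9 22.1 42.9] lat -16.7 26.4
t 144 12 a [-0.7  4.3 15.  27.5 34.7] lat -24.1 26.4
t 152 62 a [-1.5  4.9  9.7 22.1 35.2] lat -31.6 26.4
t 160 213 a [-0.6  9.4 18.1 25.8 34.7] lat -31.2 27.4
t 168 15 a [ 2.8 12.3 23.5 32.7 38.5] lat -29.4 20.4
t 176 8 a [23.6 30.3 35.6 36.6 42.6] lat -8.1 15.1
s 104 36 a [ 0.1  3.4  4.4  7.7 34.7] lat -27.8 27.7
s 112 41 a [ 0.5  2.9  4.2  7.2 34.4] lat -32.1 29.9
s 120 34 a [-0.2  2.2  4.4  6.1 35.4] lat -29.7 28.3
s 128 36 a [-2.1  1.2  2.9  4.7 24.7] lat -27.4 31.0
s 136 40 a [-2.   1.8  3.3 10.5 29. ] lat -31.6 30.2
s 144 35 a [-0.6  1.7  3.4 14.9 33.7] lat -29.2 29.1
s 152 32 a [-1.5  1.8  3.1 13.  41.2] lat -31.6 27.2
s 160 77 a [-2.4  6.5 14.3 24.3 35.8] lat -30.2 29.8
```

View pics/b2.png

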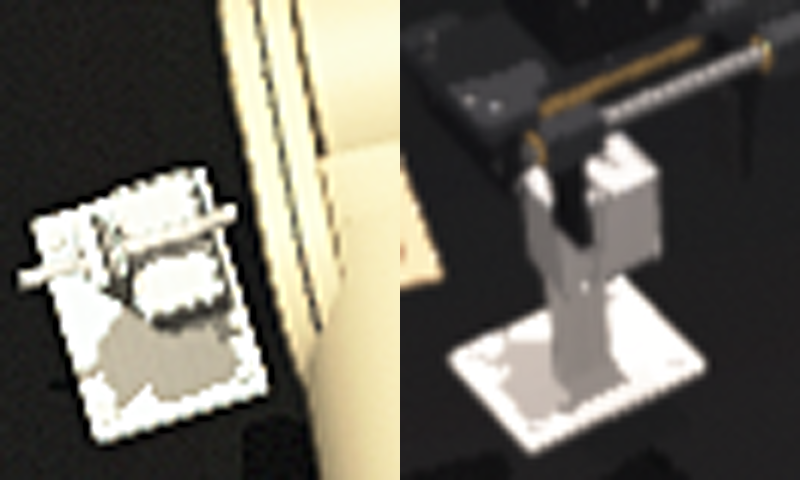

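Side view shows the medium cup hung over the small one at (630,210). Its back face is at a≈-0.7 against -0.8 expected, so it is home. Next is the large cup.

Call:
step_arm:
  delta_pos:
    - [-0.076, -0.917, -0.2]
    - [-0.076, -0.917, -0.4]
    - [-0.076, -0.917, -0.4]
    - [-0.076, -0.917, -0.4]
    - [-0.076, -0.917, -0.4]
    - [0, 0, -0.8]
    - [0, 0, -1]
    - [0, 0, -1]
    - [0, 0, -0.5]
    - [0, 0, 0]
    - [0, 0, 0]
  turn: [-0.6, -0.65, -0.65, -0.65, -0.55, 0, 0, 0, 0, 0, 0]
  grip: 0

```text
time: 24.9
ee_pos: [0.4901, -0.0712, 0.1364]
eef_rot: [0.728, 0.685, 0.0, 0.0]
ft_force: [0.6, 0.9, 0.5]
width: 0.0873
grip_force: 0.0
```

Call:
step_arm:
  delta_pos:
    - [0, -0.03, -0.6]
    - [0, 0, -0.8]
    - [0, 0, -0.8]
    - [0, 0, -0.7]
    - [0, 0, -0.3]
    - [0, 0, 0]
    - [0, 0, 0]
  turn: [0, 0, 0, 0, 0, 0, 0]

```text
time: 25.6
ee_pos: [0.4905, -0.072, 0.0567]
eef_rot: [0.728, 0.685, 0.001, 0.001]
ft_force: [-0.2, 0.1, 0.4]
width: 0.0866
grip_force: 0.0
```

Call:
step_arm:
  delta_pos:
    - [0, 0, 0]
    - [0, 0, 0]
    - [0, 0, 0]
    - [0, 0, 0]
    - [0, 0, 0]
    - [0, 0, 0]
  turn: [0, 0, 0, 0, 0, 0]
  grip: 1
  newtons: 25

```text
time: 26.2
ee_pos: [0.4898, -0.072, 0.0559]
eef_rot: [0.728, 0.685, 0.0, 0.0]
ft_force: [-2.8, 0.1, 5.1]
width: 0.0676
grip_force: 25.0
```

Call:
step_arm:
  delta_pos:
    - [0, 0, 0.3]
    - [0, 0, 0.7]
    - [0, 0, 1]
    - [0, 0, 1]
    - [0, 0, 1]
    - [0.1, 0.4, 0.6]
    - [0.15, 0.8, 0.24]
    - [0.15, 0.8, 0]
    - [0.15, 0.8, 0]
    - [0.15, 0.8, 0]
    - [0.15, 0.8, 0]
    - [0.15, 0.8, 0]
  turn: [0, 0, 0, 0, 0, 0.3, 0.5, 0.5, 0.5, 0.5, 0.5, 0.3]

```text
time: 27.4
ee_pos: [0.5146, 0.06, 0.176]
eef_rot: [0.587, 0.81, -0.0, -0.0]
ft_force: [1.1, -0.4, -1.7]
width: 0.0676
grip_force: 25.0
```

Call:
step_arm:
  delta_pos:
    - [0.15, 0.7, 0]
    - [0.15, 0.6, 0]
    - [0.12, 0.3, 0]
    - [0, 0, 0]
    - [0, 0, 0]
  turn: [0, 0, 0, 0, 0]

```text
time: 27.9
ee_pos: [0.5251, 0.0977, 0.1763]
eef_rot: [0.589, 0.808, -0.0, -0.0]
ft_force: [0.1, -0.2, -1.1]
width: 0.0679
grip_force: 25.0
```

```bash
python3 look.py a3
python3 - <<'E'
from held import *
from bench import read_state
s=read_state();p=np.array(s['ee_pos']);y=2*np.arctan2(s['eef_rot'][1],s['eef_rot'][0])
held('a3s.npz',p,y,.0139,68,50)
h=np.array([np.cos(1.8825),np.sin(1.8825)]);n=np.array([-h[1],h[0]]);q=p[:2]-[.5042,.1648];print('a,lat',q@h*1000,q@n*1000)
E
```

```text
27.9 [0.52510744 0.09765918 0.17626734] 1.882110464902246 [ 0.09699388 -0.17148331 -1.05048616] 0.06793875770914982
359 x -23.5 (expect -25.0 ) zmin,max [-32.4  35.9]
lat [-30.8  33.1] centre 1.17
a,lat -70.84621686675777 0.8472110166969514
```

Call:
step_arm:
  delta_pos:
    - [0.032, 0.01, 0]
    - [-0.086, 0.266, -0.16]
    - [-0.086, 0.266, -0.16]
    - [-0.086, 0.266, -0.16]
    - [-0.037, 0.114, -0.069]
    - [-0.037, 0.114, -0.069]
    - [-0.037, 0.114, -0.069]
    - [0, 0, 0]
  turn: [0, 0, 0, 0, 0, 0, 0, 0]

```text
time: 28.8
ee_pos: [0.5165, 0.1272, 0.1591]
eef_rot: [0.589, 0.808, -0.0, -0.0]
ft_force: [0.3, -0.5, -0.7]
width: 0.0676
grip_force: 25.0
```

Call:
step_arm:
  delta_pos:
    - [-0.037, 0.114, -0.071]
    - [-0.037, 0.114, -0.071]
    - [-0.037, 0.114, -0.071]
    - [0, 0, 0]
  turn: [0, 0, 0, 0]

```text
time: 29.2
ee_pos: [0.5136, 0.1359, 0.1538]
eef_rot: [0.589, 0.808, -0.0, -0.0]
ft_force: [-0.2, 1.3, -1.4]
width: 0.0677
grip_force: 25.0
```

Call:
step_arm:
  delta_pos:
    - [-0.014, 0.043, -0.045]
    - [-0.014, 0.043, -0.045]
    - [-0.014, 0.043, -0.045]
    - [0, 0, 0]
  turn: [0, 0, 0, 0]

```text
time: 29.6
ee_pos: [0.5128, 0.1387, 0.1505]
eef_rot: [0.589, 0.808, 0.0, -0.0]
ft_force: [0.0, 0.3, -1.9]
width: 0.0677
grip_force: 25.0
```

Call:
step_arm:
  delta_pos:
    - [-0.012, 0.038, -0.016]
    - [-0.012, 0.038, -0.016]
    - [-0.012, 0.038, -0.016]
    - [0, 0, 0]
  turn: [0, 0, 0, 0]

```text
time: 30.0
ee_pos: [0.5119, 0.1416, 0.1494]
eef_rot: [0.589, 0.808, 0.0, -0.0]
ft_force: [-0.3, -0.5, -1.6]
width: 0.0678
grip_force: 25.0
```

Call:
step_arm:
  delta_pos:
    - [-0.012, 0.038, -0.008]
    - [-0.012, 0.038, -0.008]
    - [-0.025, 0.076, 0]
    - [-0.025, 0.076, 0]
    - [0, 0, 0]
  turn: [0, 0, 0, 0, 0]

```text
time: 30.5
ee_pos: [0.51, 0.1475, 0.1491]
eef_rot: [0.589, 0.808, 0.0, -0.0]
ft_force: [0.7, 0.2, -1.4]
width: 0.0681
grip_force: 25.0
```

Call:
step_arm:
  delta_pos:
    - [-0.037, 0.114, 0]
    - [-0.037, 0.114, 0]
    - [-0.037, 0.114, 0]
    - [-0.037, 0.114, 0]
    - [-0.037, 0.114, 0]
    - [-0.037, 0.114, 0]
    - [0, 0, 0]
  turn: [0, 0, 0, 0, 0, 0, 0]

```text
time: 31.2
ee_pos: [0.5044, 0.1648, 0.1491]
eef_rot: [0.589, 0.808, 0.0, -0.0]
ft_force: [0.2, -0.5, -1.6]
width: 0.068
grip_force: 25.0
```

Call:
step_arm:
  delta_pos:
    - [-0.025, 0.076, 0]
    - [-0.025, 0.076, 0]
    - [-0.025, 0.076, 0]
    - [-0.012, 0.038, 0]
    - [0, 0, 0]
  turn: [0, 0, 0, 0, 0]

```text
time: 31.7
ee_pos: [0.5023, 0.171, 0.1491]
eef_rot: [0.589, 0.808, 0.0, 0.0]
ft_force: [0.1, -0.0, -1.5]
width: 0.0677
grip_force: 25.0
```

Call:
step_arm:
  delta_pos:
    - [-0.012, 0.038, 0]
    - [0, 0, 0]
  turn: [0, 0]

```text
time: 31.9
ee_pos: [0.5021, 0.1719, 0.1491]
eef_rot: [0.589, 0.808, 0.0, 0.0]
ft_force: [-0.1, -0.8, -1.0]
width: 0.0678
grip_force: 25.0
```

Call:
step_arm:
  delta_pos:
    - [-0.012, 0.038, 0]
    - [0, 0, 0]
  turn: [0, 0]

```text
time: 32.1
ee_pos: [0.5019, 0.1726, 0.1491]
eef_rot: [0.589, 0.808, -0.0, 0.0]
ft_force: [0.0, -0.1, -1.8]
width: 0.068
grip_force: 25.0
```

Call:
step_arm:
  delta_pos:
    - [-0.012, 0.038, 0]
    - [0, 0, 0]
  turn: [0, 0]

```text
time: 32.3
ee_pos: [0.5016, 0.1735, 0.1491]
eef_rot: [0.589, 0.808, -0.0, 0.0]
ft_force: [0.5, -1.0, -1.5]
width: 0.0677
grip_force: 25.0
```

Call:
step_arm:
  delta_pos:
    - [-0.01, 0.03, 0]
    - [0, 0, 0]
  turn: [0, 0]

```text
time: 32.5
ee_pos: [0.5015, 0.1736, 0.149]
eef_rot: [0.589, 0.808, -0.0, 0.0]
ft_force: [1.1, -5.4, -0.6]
width: 0.0681
grip_force: 25.0
```

Call:
step_arm:
  delta_pos:
    - [-0.01, 0.03, 0]
    - [0, 0, 0]
  turn: [0, 0]

```text
time: 32.7
ee_pos: [0.5015, 0.1736, 0.149]
eef_rot: [0.59, 0.808, -0.001, 0.001]
ft_force: [1.8, -7.0, 0.7]
width: 0.0677
grip_force: 25.0
```

Call:
step_arm:
  delta_pos:
    - [0, 0, -0.025]
    - [0, 0, -0.02]
    - [0, 0, 0]
  turn: [0, 0, 0]

```text
time: 33.0
ee_pos: [0.5018, 0.1737, 0.1483]
eef_rot: [0.59, 0.808, -0.0, 0.001]
ft_force: [1.6, -6.9, 3.3]
width: 0.068
grip_force: 25.0
```

Call:
step_arm:
  delta_pos:
    - [0, 0, 0]
    - [0, 0, 0]
    - [0, 0, 0]
    - [0, 0, 0]
  turn: [0, 0, 0, 0]
  grip: 0.05

```text
time: 33.4
ee_pos: [0.5009, 0.1757, 0.148]
eef_rot: [0.589, 0.808, 0.0, -0.0]
ft_force: [0.2, -0.2, -0.5]
width: 0.0816
grip_force: 0.0
```

Call:
step_arm:
  delta_pos:
    - [0, 0, 0.3]
    - [0, 0, 0.6]
    - [0, 0, 1]
    - [0, 0, 1]
    - [0, 0, 1]
    - [0, -0.5, 0.6]
    - [0, -1, 0]
    - [0, -1, 0]
    - [0, -1, 0]
    - [0, -1, 0]
    - [0, -1, 0]
    - [0, -1, 0]
  turn: [0, 0, 0, 0, 0, 0, 0, 0, 0, 0, 0, 0]

```text
time: 34.6
ee_pos: [0.5011, 0.012, 0.262]
eef_rot: [0.589, 0.808, 0.001, 0.001]
ft_force: [-0.1, -0.6, -0.1]
width: 0.0827
grip_force: 0.0
```

```bash
python3 look.py b3;python3 -c "
from hung import *
hung('b3',wid=35)"
```

```text
34.6 [0.50112654 0.01195767 0.26198598] 1.8823569295086755 [-0.11911694 -0.6174248  -0.05358875] 0.08273420733625161
t 96 4 a [11.6 23.1 28.6 33.1 42. ] lat 14.9 31.4
t 104 6 a [-5.9  2.4  8.4 16.9 30.1] lat 30.4 31.8
t 112 11 a [-14.9  -8.9  14.1  21.4  40.8] lat -0.9 32.2
t 120 10 a [-14.3  -7.7   0.6  24.4  39.9] lat -28.5 32.2
t 128 10 a [-15.8 -13.4   5.2  11.3  27. ] lat -7.0 32.2
t 136 9 a [-15.6 -11.2  -2.7  21.7  31.9] lat -34.0 31.8
t 144 12 a [-13.9  -2.6  11.1  35.5  42. ] lat 8.7 32.2
t 152 26 a [-17.2  -6.7  13.8  28.5  37.8] lat -30.7 31.9
t 160 294 a [-17.2  -7.    3.8  16.8  33.4] lat -37.0 31.7
t 168 177 a [-16.7   1.5  14.   22.4  32.8] lat -35.2 31.6
t 176 9 a [27.1 29.3 33.5 36.4 37.3] lat -11.7 14.7
s 96 33 a [-13.1 -10.4  -8.4  -7.   29. ] lat -33.5 33.0
s 104 47 a [-15.  -11.8  -9.6  -5.4  31.2] lat -34.5 34.6
s 112 39 a [-14.9 -12.4 -11.5  -2.5  30.8] lat -34.2 34.6
s 120 38 a [-17.1 -12.4 -10.1  -2.3  19.4] lat -35.3 34.0
s 128 35 a [-15.6 -13.9 -12.5 -11.2   8.9] lat -35.0 32.4
s 136 33 a [-16.2 -13.9 -12.9 -11.1   8.3] lat -36.3 34.1
s 144 31 a [-17.1 -15.2 -13.3 -11.1   6.3] lat -32.4 32.2
s 152 28 a [-17.1 -15.  -13.6 -11.8  -3.1] lat -35.1 32.2
s 160 64 a [-16.5 -13.9  -8.3  -1.2  26.9] lat -36.1 13.0
s 168 10 a [-11.9  -8.2   4.4  18.4  22. ] lat -30.6 -3.8
```

View pics/b3.png

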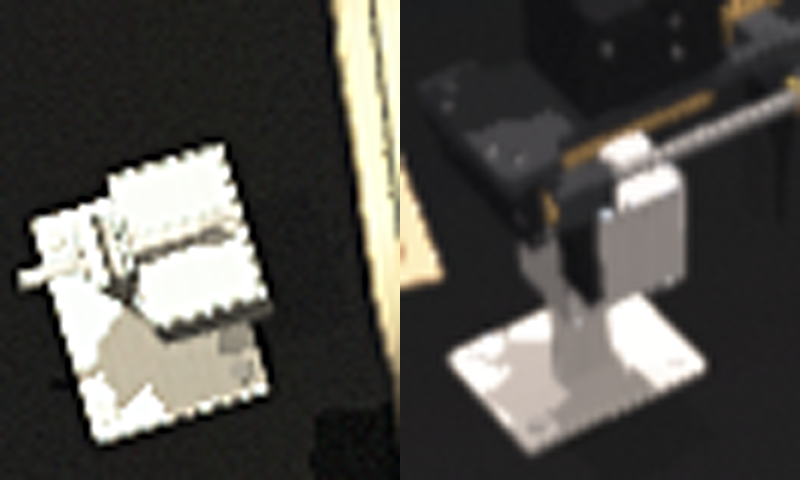

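The large cup is hung, but there seems to be a slight lean: its side-view back face goes from -8.4 at the bottom to -13.6 at the top. I'll clear the arm away and measure the lean properly.

Call:
step_arm:
  delta_pos:
    - [0, -1, 0]
    - [0, -1, 0]
    - [0, -1, 0]
    - [0, -1, 0]
    - [0, -1, 0]
    - [0, -1, 0]
    - [0, 0, 0]
  turn: [0, 0, 0, 0, 0, 0, 0]

```text
time: 35.4
ee_pos: [0.5009, -0.1403, 0.2613]
eef_rot: [0.591, 0.807, -0.0, 0.0]
ft_force: [-0.1, 0.5, 1.3]
width: 0.0829
grip_force: 0.0
```

```bash
python3 look.py b4
cat > lean.py <<'E'
from fit import *
import sys
h=np.array([np.cos(1.8825),np.sin(1.8825)]);nn=np.array([-h[1],h[0]])
def fit(n,w,d,out):
  for k in'ts':
    c=np.load(n+k+'.npz');u,v,P=cloud(c);q=P[:,:2]-[.5042,.1648];a=q@h*1000;b=q@nn*1000;z=P[:,2]*1000
    top=134+w/2
    def line(x,y,s):
        for _ in range(4):
            k=np.polyfit(x[s],y[s],1);r=y-np.polyval(k,x);s=s&(abs(r)<3)
        return k,s.sum(),np.std(r[s])/np.sqrt(s.sum())/np.std(x[s])*57
    xm=39-out
    k1=line(a,z,(a>xm-d+4)&(a<xm-6)&(abs(b)<w/2-2)&(abs(b)>6)&(abs(z-top)<7))
    print(n,k,'top face slope deg %.1f +-%.1f n%d z@mid %.1f'%(np.degrees(np.arctan(k1[0][0])),k1[2],k1[1],np.polyval(k1[0],xm-d/2)))
    s=(abs(a-(xm-d))<9)&(abs(b)<w/2-1)&(z>134-w/2+2)&(z<top-5)
    if s.sum()>30:
        k2=line(z,a,s);print('   back face lean deg %.1f +-%.1f n%d'%(np.degrees(np.arctan(k2[0][0])),k2[2],k2[1]),'a@mid %.1f expect %.1f'%(np.polyval(k2[0],134),xm-d))
    e=(abs(b)<13)&(abs(b)>4)&(z>174)&(z<200)&(a>15)&(a<38);print('   ear pts a',np.sort(a[e]).round(1).tolist()[:12],np.percentile(z[e],[0,100]).round(0) if e.any() else '')
for x in(('b1',46,30,0),('b2',57,36,2),('b3',68,50,4),('b4',68,50,4)):fit(*x)
E
python3 lean.py
```

```text
35.4 [ 0.5008714  -0.14025446  0.26125826] 1.8778926437759995 [-0.12175738  0.47649351  1.34436184] 0.08289733776602848
b1 t top face slope deg 3.4 +-2.3 n48 z@mid 157.8
   ear pts a [15.3, 18.1, 25.9, 27.7, 34.6, 35.0, 35.0, 35.3, 35.4, 35.4, 35.7, 36.0] [178. 200.]
b1 s top face slope deg -1.8 +-2.9 n17 z@mid 157.2
   back face lean deg -1.0 +-0.9 n87 a@mid 10.0 expect 9.0
   ear pts a [] 
b2 t top face slope deg 6.5 +-1.2 n102 z@mid 162.9
   back face lean deg 5.6 +-1.3 n18 a@mid 1.2 expect 1.0
   ear pts a [23.5, 25.2, 27.7, 31.7, 31.9, 32.2, 32.3, 32.4, 32.4, 32.9, 33.7, 33.7] [179. 199.]
b2 s top face slope deg -3.4 +-2.2 n29 z@mid 161.9
   back face lean deg -2.4 +-0.5 n138 a@mid 2.6 expect 1.0
   ear pts a [] 
b3 t top face slope deg 3.4 +-0.5 n211 z@mid 167.4
   back face lean deg 1.6 +-1.2 n20 a@mid -13.2 expect -15.0
   ear pts a [23.7, 25.0, 27.7, 28.9, 29.2, 29.3, 29.5, 29.7, 29.9, 30.0, 30.4, 32.5] [174. 200.]
b3 s top face slope deg 4.0 +-1.3 n26 z@mid 166.4
   back face lean deg -3.9 +-0.4 n173 a@mid -12.9 expect -15.0
   ear pts a [] 
b4 t top face slope deg 4.1 +-0.5 n199 z@mid 167.9
   back face lean deg 3.9 +-1.1 n15 a@mid -12.8 expect -15.0
   ear pts a [17.1, 23.1, 25.4, 27.9, 28.8, 29.1, 29.3, 29.6, 29.7, 30.1, 30.2, 30.4] [174. 200.]
b4 s top face slope deg 2.7 +-0.7 n69 z@mid 167.0
   back face lean deg -1.9 +-0.7 n72 a@mid -12.8 expect -15.0
   ear pts a [26.4, 27.3, 27.7, 29.8, 30.3, 30.3, 30.4, 30.5, 30.8, 30.8, 31.4, 31.5] [174. 200.]
```

The lean is real: about 3–4° for the large and 2° for the medium, with the ears touching at their lower edges. I'll press the ear gently home at eye height, with the fingers nearly shut and straddling the rod.

Call:
step_arm:
  delta_pos:
    - [0, 0.7, 0]
    - [0, 1, 0]
    - [0, 1, 0]
    - [0, 1, 0]
    - [0, 1, 0]
    - [0, 1, 0]
    - [0, 1, 0]
    - [0, 1, 0]
    - [0, 1, 0]
    - [0, 1, 0]
    - [0, 1, 0]
    - [0, 1, 0]
  turn: [0, 0, 0, 0, 0, 0, 0, 0, 0, 0, 0, 0]
  grip: 0.862

```text
time: 36.7
ee_pos: [0.5002, 0.1581, 0.2612]
eef_rot: [0.588, 0.809, 0.0, 0.0]
ft_force: [0.1, 0.6, -0.3]
width: 0.0125
grip_force: 0.0
```

Call:
step_arm:
  delta_pos:
    - [0, 0.7, 0]
    - [0, 0.2, 0]
    - [0, 0, 0]
    - [0, 0, 0]
  turn: [0, 0, 0, 0]

```text
time: 37.1
ee_pos: [0.501, 0.1771, 0.2606]
eef_rot: [0.589, 0.808, -0.0, 0.0]
ft_force: [-0.1, 0.0, 0.1]
width: 0.0124
grip_force: 0.0
```

Call:
step_arm:
  delta_pos:
    - [-0.01, -0.065, -0.7]
    - [0, 0, -0.8]
    - [0, 0, -0.7]
    - [0, 0, -0.3]
    - [0, 0, 0]
  turn: [0, 0, 0, 0, 0]

```text
time: 37.6
ee_pos: [0.5005, 0.1751, 0.1973]
eef_rot: [0.589, 0.808, -0.001, -0.0]
ft_force: [0.1, -0.3, 0.2]
width: 0.0121
grip_force: 0.0
```

Call:
step_arm:
  delta_pos:
    - [0, 0, -0.25]
    - [0, 0, -0.25]
    - [0, 0, 0]
  turn: [0, 0, 0]

```text
time: 37.9
ee_pos: [0.5005, 0.1759, 0.1849]
eef_rot: [0.589, 0.808, -0.0, -0.0]
ft_force: [-0.8, -0.7, 0.0]
width: 0.0118
grip_force: 0.0
```

Call:
step_arm:
  delta_pos:
    - [-0.025, 0.076, 0]
    - [-0.025, 0.076, 0]
    - [-0.025, 0.076, 0]
    - [0, 0, 0]
  turn: [0, 0, 0, 0]

```text
time: 38.3
ee_pos: [0.4988, 0.1823, 0.1856]
eef_rot: [0.589, 0.808, 0.0, 0.0]
ft_force: [1.1, 0.7, 0.5]
width: 0.0122
grip_force: 0.0
```

Call:
step_arm:
  delta_pos:
    - [-0.012, 0.038, 0]
    - [-0.012, 0.038, 0]
    - [0, 0, 0]
  turn: [0, 0, 0]

```text
time: 38.6
ee_pos: [0.4983, 0.1836, 0.1855]
eef_rot: [0.589, 0.808, -0.0, 0.0]
ft_force: [-0.1, -0.7, -0.5]
width: 0.0119
grip_force: 0.2
```

Call:
step_arm:
  delta_pos:
    - [-0.012, 0.038, 0]
    - [0, 0, 0]
  turn: [0, 0]

```text
time: 38.8
ee_pos: [0.4981, 0.1844, 0.1855]
eef_rot: [0.589, 0.808, -0.0, 0.0]
ft_force: [0.8, -2.4, -0.1]
width: 0.0121
grip_force: 0.8
```

Call:
step_arm:
  delta_pos:
    - [-0.012, 0.038, 0]
    - [0, 0, 0]
  turn: [0, 0]

```text
time: 39.0
ee_pos: [0.4978, 0.1854, 0.1855]
eef_rot: [0.589, 0.808, -0.0, 0.0]
ft_force: [0.9, -2.7, 0.7]
width: 0.0123
grip_force: 1.2
```

Call:
step_arm:
  delta_pos:
    - [-0.012, 0.038, 0]
    - [0, 0, 0]
  turn: [0, 0]

```text
time: 39.2
ee_pos: [0.4976, 0.186, 0.1855]
eef_rot: [0.589, 0.808, -0.0, 0.0]
ft_force: [1.3, -4.5, 1.8]
width: 0.0122
grip_force: 2.3
```

Call:
step_arm:
  delta_pos:
    - [-0.01, 0.03, 0]
    - [0, 0, 0]
  turn: [0, 0]

```text
time: 39.4
ee_pos: [0.4976, 0.1862, 0.1855]
eef_rot: [0.589, 0.808, -0.0, 0.001]
ft_force: [1.1, -7.4, 1.7]
width: 0.012
grip_force: 3.5
```

The ears slid about 2 mm at roughly 2.5 N, then stopped firmly at 7 N, so they are home. I'll back off and check.

Call:
step_arm:
  delta_pos:
    - [0.03, -0.095, 0]
    - [0.037, -0.114, 0]
    - [0.037, -0.114, 0]
    - [0, 0, 0.5]
    - [0, 0, 1]
    - [0, 0, 1]
    - [0, -0.5, 0.6]
    - [0, -1, 0]
    - [0, -1, 0]
    - [0, -1, 0]
    - [0, -1, 0]
    - [0, -1, 0]
  turn: [0, 0, 0, 0, 0, 0, 0, 0, 0, 0, 0, 0]

```text
time: 40.6
ee_pos: [0.4997, 0.0412, 0.264]
eef_rot: [0.589, 0.808, 0.0, 0.0]
ft_force: [-0.8, 0.3, -0.6]
width: 0.0121
grip_force: 0.0
```

Call:
step_arm:
  delta_pos:
    - [0, -1, 0]
    - [0, -1, 0]
    - [0, -1, 0]
    - [0, -1, 0]
    - [0, -1, 0]
    - [0, -1, 0]
    - [0, -1, 0]
    - [0, 0, 0]
  turn: [0, 0, 0, 0, 0, 0, 0, 0]

```text
time: 41.4
ee_pos: [0.4994, -0.1367, 0.2635]
eef_rot: [0.591, 0.807, -0.0, 0.0]
ft_force: [-0.3, -1.3, 0.5]
width: 0.012
grip_force: 0.0
```

```bash
python3 look.py b5; sed -i '$d' lean.py; echo "for x in(('b4',68,50,4),('b5',68,50,4)):fit(*x)">>lean.py; python3 lean.py
```

```text
41.4 [ 0.49941838 -0.13672947  0.26353134] 1.877385586754448 [-0.33675335 -1.28991246  0.50169737] 0.011984806742879783
b4 t top face slope deg 4.1 +-0.5 n199 z@mid 167.9
   back face lean deg 3.9 +-1.1 n15 a@mid -12.8 expect -15.0
   ear pts a [17.1, 23.1, 25.4, 27.9, 28.8, 29.1, 29.3, 29.6, 29.7, 30.1, 30.2, 30.4] [174. 200.]
b4 s top face slope deg 2.7 +-0.7 n69 z@mid 167.0
   back face lean deg -1.9 +-0.7 n72 a@mid -12.8 expect -15.0
   ear pts a [26.4, 27.3, 27.7, 29.8, 30.3, 30.3, 30.4, 30.5, 30.8, 30.8, 31.4, 31.5] [174. 200.]
b5 t top face slope deg 4.0 +-0.6 n187 z@mid 167.3
   back face lean deg 3.1 +-0.9 n22 a@mid -13.1 expect -15.0
   ear pts a [17.1, 25.1, 27.7, 29.1, 29.7, 29.8, 29.9, 30.1, 30.3, 30.3, 30.6, 32.5] [174. 199.]
b5 s top face slope deg 2.4 +-0.9 n72 z@mid 166.2
   back face lean deg -2.7 +-0.9 n58 a@mid -12.2 expect -15.0
   ear pts a [29.1, 29.6, 29.7, 30.0, 30.4, 30.9, 31.1, 31.5, 31.5, 32.2, 32.2, 32.5] [174. 200.]
```

View pics/b5.png

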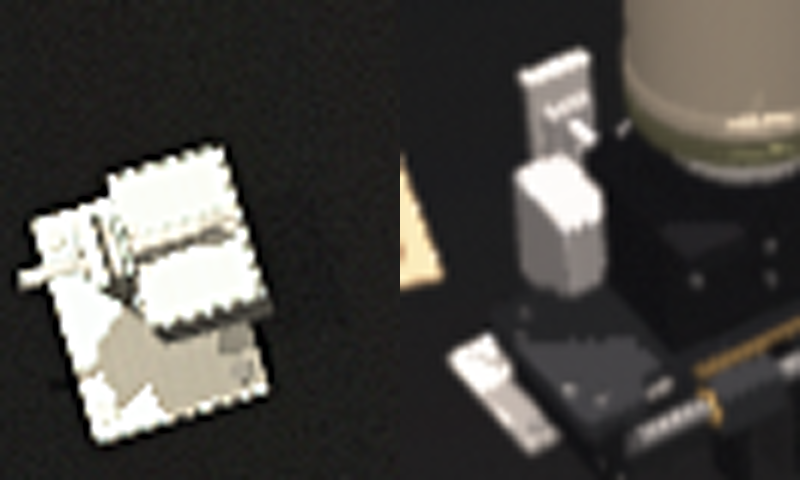

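```bash
python3 -c "
from bench import *
print(close_job())"
```

```text
the job is handed in; nothing more can be done
None
```

All three cups hang on the hook in the order asked (small, medium, large), each pushed until I felt firm contact, and I handed the job in at about 41 s; the large cup still leans about 3° and the medium about 2°, and pressing the large cup's ear in at 7 N barely changed the large one's lean.

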